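# Cap tight, then press the gel bottle into the mixer

### The arm

A 6-joint arm with a two-finger parallel gripper is mounted at the origin on the work surface. World frame = base frame: x ahead of the robot, y to its left, z up, the work surface at z = 0. Lengths are in m, angles in rad, forces in N, time in s.
With the tool pointing down it reaches from about 0.225 to 0.875 m from the base axis. Payload 3.4 kg.
Tool frame: the origin (TCP) lies at the very end of the fingers, on their centre line; the grasp point (between the pads) lies 19 mm behind it; z points along the fingers, y is the direction in which the jaws open and shut (so a half turn about z gives the same grasp; the last joint's range is limited). The gripper opens to 85 mm and grips with 20 to 120 N. Pads are 22 mm wide; open, the fingers measure 114 mm over their backs; the gripper's body (76 mm by 85 mm) begins 54 mm behind the grasp point. The pads swing forward as they close: fully open they stand 13 mm farther back than shut.
Start: joints at [1.212, 0.276, 1.505, -0, 1.361, -0.121], TCP at [0.135, 0.559, 0.231] pointing down, gripper open.
Joint ranges: [-2.89, 2.89], [-0.75, 2.08], [0.22, 2.7], [-1.18, 4.32], [0.11, 2.71], [-2.7, 2.7]. Speed limits (rad/s): [2.57, 2.57, 3.14, 3.14, 3.14, 3.14].

### API

Orientations are given as a unit quaternion [w, x, y, z].
In Python, from rig import get_state, get_image, camera_model, sign_off gives the robot as it stands. The module is installed in compiled form; this text tells all that it offers.
- The arm moves only by the tool drive_tool, never from a script. Its argument "motion" is text: rows parted by semicolons, each of 7 numbers parted by spaces: the turn, a rotation vector about the tool's x, y, z in degrees, then the shift along the tool's x, y, z in m, then the opening in per cent of the stroke, from 0 (shut) to 100 (fully open). In form: wx wy wz tx ty tz hand; .... A call has 1 to 12 rows; each row shifts and turns the pose as measured when the row begins, along the tool's axes as they then stand; what a row does not reach is not made up. A row lasts 1/8 s, in which the tool goes at most 62.5 mm and 10.7 degrees, less where a joint would pass 70% of its speed; a pose out of reach is approached as far as the arm can. A call is refused whole if a number of a shift passes 0.0625 or a number of a turn 10.7, either way. A call with a gripper value outside its range is refused whole. The fingers move at their own pace and stop on an object; "newtons" is the grip in N (left out, the last holds). Time passes only in rows, so rows that do not move let the fingers close. It gives the time, the measured TCP pose, the force and the opening at its end, in the units of the state.
- get_state(): the state, without advancing time (a new reading comes with each control period).
- get_image(name): name is "side" or "top" or "wrist"; returns (picture, depth): 384x512x3 uint8, red, green, blue; 384x512 float32, m along the optical axis (not along the pixel's ray), 0 where there is no reading.
- camera_model(name): a dict with "camera_matrix" (3x3 intrinsics, pixels), "D" ([k1, k2, p1, p2, k3] as OpenCV has them; the pictures are not rectified), "cam_to_world" (4x4, takes a point from camera to world coordinates); the wrist camera has in their place "T_tool_cam" (4x4, takes a point from camera to tool coordinates, whose origin is the TCP and whose axes are the flange's). Camera axes: x right, y up, looking along -z (the intrinsics and any distortion apply to the point x, -y, -z); pixel columns grow to the right and rows downward; lengths in m; the calibration is good to about 2 mm. A picture is of the moment at which its call begins: read the wrist's pose just before it. camera_model takes no time and is no camera call.
- sign_off(): hands the job in, once; it reports no verdict.
The state is a dict: "clock": time; "qpos": joint angles; "qd": joint speeds; "effort": joint torques, N m; "position": TCP position; "ee_rot": TCP orientation; "contact_force": force on the tool from outside, world axes, zero at the start; "moment": the same for the moment, N m; "width": finger opening in m.
Only numpy, scipy, OpenCV 4.12 (cv2) and the standard library are available. Lean on these libraries where they do the work, as an engineer would, in place of code of your own. Each camera call takes 0.05 s, during which the arm holds its last target.

### The job

The screw cap of the square gel-polish bottle is loose: while the bottle still stands in its rack, turn the cap clockwise until it is fully tight. Then carry the bottle upright to the press-to-run mixer, stand it fully home in the sprung ring cradle and press it down until the cradle reaches the bottom of its travel, where the mixer runs. Finish while still holding the bottle pressed down like that; do not let go, and leave the pots and the buffer block alone.

Things in the scene. Friction and masses are not known exactly. Their poses are not given: they have to be found in the camera images.
- bottle: Gel-polish bottle, about 80 g, 83 mm tall with cap. White rounded-square body 30 mm wide (37.5 mm across its rounded corners), 38 mm tall; shoulder and neck to 47 mm; then the black cap. Origin: centre of the underside; z up through the cap, x and y square to the flat sides. Stands in any one of the rack's three cells, whose walls let it turn about 0.2 rad and then stop it turning with the cap.
- cap_top (a point): Centre of the cap's flat top, 83 mm above the bottle's underside. The cap is a ribbed black cylinder, 18 mm across, from 47 to 83 mm above the underside. It is captive: it turns but does not come off, rise or sink. It can be gripped from above, and the bottle carried by it.
- cap (a joint): How far the cap is unscrewed, rad: 0 is fully tight against its stop, positive is loosened (anticlockwise from above), at most 1.6. Starts 0.5 to 0.95 loose; stiff thread, about 0.035 N m to turn, stays where it is left.
- rack: Clear plastic rack, fixed: three open square cells in a row along its y axis, outside 43.5 (x) by 120.5 (y) by 30 mm tall. Cells 33.5 mm square inside, centres at y = -38.5, 0 and +38.5 mm, walls 5 mm, floor 5 mm thick. Origin: centre of the underside, z up.
- mixer: Press-to-run bottle mixer, fixed: white case 132 (x) by 112 (y) mm, flat top 56 mm above the table, a low boss on it to 62 mm, and above that the sprung ring cradle, its axis at x = +10 mm, y = 0 of the mixer. Dial and switch on the -x side are not used. Origin: centre of the underside, z up.
- cradle_floor (a point): Centre of the floor inside the ring cradle, moving with it; 84 mm above the table when not pressed. The cradle is a grey rubber ring, 52 mm across (60 at its flared rim), bore 41 mm across, 18 mm deep from rim to floor, the upper 6 mm flared as a lead-in. The bottle fits at any yaw with about 1.8 mm to spare at its corners.
- cradle (a joint): How far the cradle is pressed down, m: 0 is up, 0.010 is the bottom of its travel (solid stop). Spring: about 3 N to start it, about 9 N at the bottom; it comes up again when let go. The mixer runs when it is down 8.5 mm or more.
- pot_a: Low round gel pot, 32 mm across and 24 mm tall, in one of the other two cells. Leave alone. Origin: centre of the underside.
- pot_b: The same, in the last cell. Leave alone. Origin: centre of the underside.
- buffer: Nail buffer block lying on the table, 95 (x) by 26 (y) by 26 mm. Leave alone. Origin: centre of the underside.
There are look-alikes about, which are no part of the job. Leave any purple or yellow look-alike of the bottle alone.

How it is judged:
On the way, in this order (a step that is already met when the one before it is completed fails the run):
1. the cap is screwed tight while the bottle stands in its rack cell (value of joint cap below 0.12 rad and z of bottle in the frame of rack between 0.001 and 0.01 m and x of bottle in the frame of rack between -0.006 and 0.006 m and y of bottle in the frame of rack between -0.046 and 0.046 m), for 0.2 s.
2. the bottle stands upright and home in the ring cradle (horizontal distance between bottle and cradle_floor below 0.004 m and z of bottle in the frame of cradle_floor between -0.003 and 0.003 m and angle between bottle's own z axis and vertical below 0.1 rad), for 0.2 s.
At the end, for the whole second after the job is handed in: The bottle stands upright (within 0.1 rad) on the cradle's floor (within 3 mm, centred within 4 mm), the robot's fingers are pressing it so that the cradle is down 8.5 mm or more of its 10 mm, still, and the cap is within 0.12 rad of tight (all of step 2 and value of joint cradle above 0.0085 m and value of joint cap below 0.12 rad and contact force between the fingers and bottle above 3 N and contact force between bottle and cradle above 4 N and linear speed of bottle below 0.02 m/s); the arm keeps its last pose, push and grip.
It fails at once if the bottle is tipped over (angle between bottle's own z axis and vertical above 0.5 rad).
It fails at once if a gel pot is disturbed (distance of any of pot_a, pot_b from where it was at the start of the episode above 0.012 m).
It fails at once if the buffer block is disturbed (distance of buffer from where it was at the start of the episode above 0.015 m).
It also fails if it takes over 51 s, if anything falls off the work surface, if the arm or the gripper's body presses on something with over 40 N, if the wrist force passes 120 N, or if a joint passes its speed limit or range.

## Working session

There is one attempt and no reset: what is moved stays moved. The work goes in short steps, Python scripts to look and compute and a tool call to move; the robot and the scene stay as the last step left them, time stands still between calls to the robot, and variables do not carry over. Pictures are saved under pics/ and viewed, and the job is handed in when it is done.

Besides the shell and the picture viewer there is one more tool, called as name(argument=value, ...), one argument or row to a line, values as JSON. drive_tool: Moves the arm, as the interface text tells. Its arguments: {"type":"object","properties":{"motion":{"type":"string"},"newtons":{"type":"number"}},"required":["motion"]}

```bash
mkdir -p pics
cat > h.py <<'E'
import numpy as np, cv2, json
from rig import *
from scipy.spatial.transform import Rotation as R
def pose(s=None):
    s=s or get_state(); q=s['ee_rot']
    T=np.eye(4); T[:3,:3]=R.from_quat([q[1],q[2],q[3],q[0]]).as_matrix(); T[:3,3]=s['position']; return T
def grab(name,fn=None):
    T=pose(); im,d=get_image(name); m=camera_model(name)
    C=np.array(m['cam_to_world']) if name!='wrist' else T@np.array(m['T_tool_cam'])
    if fn: cv2.imwrite('pics/'+fn+'.png',im[:,:,::-1]); np.savez('pics/'+fn+'.npz',im=im,d=d,C=C,K=m['camera_matrix'],D=m['D'])
    return im,d,C,np.array(m['camera_matrix']),np.array(m['D'])
def rays(uv,C,K,D):
    p=cv2.undistortPoints(np.array(uv,float).reshape(-1,1,2),K,D).reshape(-1,2)
    v=np.c_[p[:,0],-p[:,1],-np.ones(len(p))]
    return C[:3,3],v@C[:3,:3].T
def onplane(uv,z,C,K,D):
    o,v=rays(uv,C,K,D); return o+v*((z-o[2])/v[:,2])[:,None]
def cloud(d,C,K,D):
    H,W=d.shape; u,v=np.meshgrid(np.arange(W),np.arange(H))
    o,r=rays(np.c_[u.ravel(),v.ravel()],C,K,D)
    P=(o+r*d.reshape(-1,1)); P[d.ravel()==0]=np.nan; return P.reshape(H,W,3)
def load(fn):
    z=np.load('pics/'+fn+'.npz'); return z['im'],z['d'],z['C'],z['K'],z['D']
E
python3 - <<'E'
from h import *
s=get_state(); print(s)
for n in ('top','side','wrist'): 
    r=grab(n,n+'0'); print(n,r[2].round(3),r[3].round(1),r[4])
print(pose().round(3))
E
```

```text
{'clock': 0.0, 'qpos': array([ 1.21198093e+00,  2.76580067e-01,  1.50616395e+00, -8.88686244e-06,
        1.36070734e+00, -1.20995308e-01]), 'qd': array([ 0.00089103,  0.00020439, -0.00017005, -0.00010003, -0.00021555,
       -0.00303564]), 'effort': array([ 8.31664397e-05, -4.16775620e+01, -2.45816481e+01,  6.81533652e-05,
        1.10006603e-02,  2.11638664e-06]), 'position': array([0.13527274, 0.55829693, 0.23043596]), 'ee_rot': array([-2.16603298e-04,  1.18629045e-01,  9.92938209e-01, -9.03767193e-04]), 'contact_force': array([0.27665013, 0.29310288, 1.00730488]), 'moment': array([-0.02370029,  0.05961143, -0.02519828]), 'width': 0.08540485281688558}
top [[-0.     0.995 -0.098  0.495]
 [-0.999  0.003  0.032 -0.029]
 [ 0.032  0.098  0.995  0.84 ]
 [ 0.     0.     0.     1.   ]] [[384.9   0.  245. ]
 [  0.  384.9 189.8]
 [  0.    0.    1. ]] [-0.04540036  0.          0.          0.          0.        ]
side [[ 0.887  0.31  -0.343  0.236]
 [-0.462  0.588 -0.664 -0.664]
 [-0.004  0.747  0.665  0.704]
 [ 0.     0.     0.     1.   ]] [[409.1   0.  261.4]
 [  0.  409.1 181.8]
 [  0.    0.    1. ]] [-0.04852481  0.          0.          0.          0.        ]
wrist [[ 0.235 -0.923 -0.304  0.056]
 [ 0.972  0.223  0.076  0.577]
 [-0.002 -0.313  0.95   0.372]
 [ 0.     0.     0.     1.   ]] [[304.5   0.  259.3]
 [  0.  304.5 190.3]
 [  0.    0.    1. ]] [-0.07396875  0.          0.          0.          0.        ]
[[-0.972  0.236 -0.     0.135]
 [ 0.236  0.972 -0.001  0.558]
 [ 0.    -0.001 -1.     0.231]
 [ 0.     0.     0.     1.   ]]
```

View pics/top0.png

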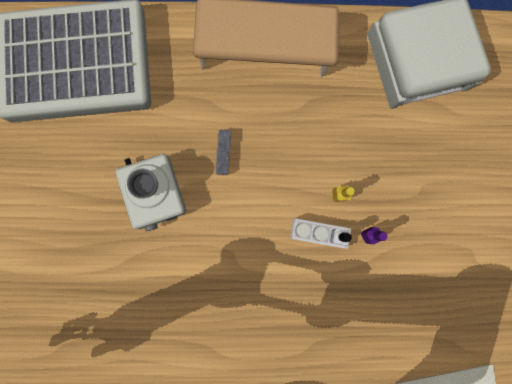

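View pics/side0.png

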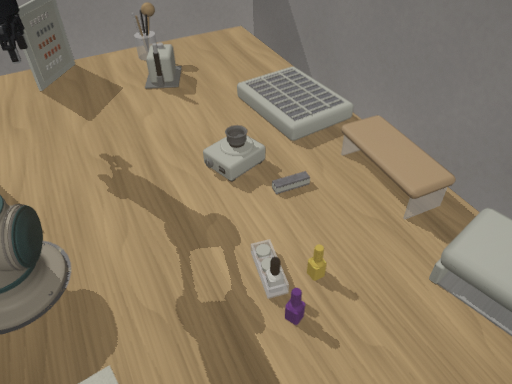

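View pics/wrist0.png

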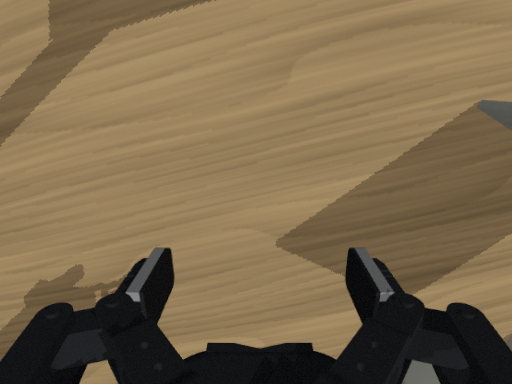

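The top view shows the rack near pixel (322,233), with the bottle in its right-hand cell at (345,237). The purple look-alike is at (375,236) and the yellow one at (344,192). The mixer ring is at (147,184) and the buffer at (223,152). I'll measure these next.

```bash
python3 - <<'E'
from h import *
for n in ('top0','side0'):
    im,d,C,K,D=load(n); P=cloud(d,C,K,D); 
    hsv=cv2.cvtColor(im,cv2.COLOR_RGB2HSV)
    X,Y,Z=P[...,0],P[...,1],P[...,2]
    print(n,'table z',np.nanmedian(Z[200:330]))
    # dark cap
    dark=(im.max(2)<45)
    for nm,m in (('dark',dark),('purple',(hsv[...,0]>120)&(hsv[...,0]<160)&(hsv[...,1]>120)),('yellow',(hsv[...,0]>22)&(hsv[...,0]<35)&(hsv[...,1]>180)&(im[...,0]>120))):
        nn,l,st,c=cv2.connectedComponentsWithStats(m.astype(np.uint8))
        for i in range(1,nn):
            if st[i,4]<25: continue
            k=l==i
            q=P[k]; print(nm,c[i].round(1),st[i],np.nanmedian(q,0).round(4),'zmax',np.nanmax(q[:,2]).round(4), np.nanmean(q[q[:,2]>np.nanmax(q[:,2])-.004],0).round(4))
im,d,C,K,D=load('top0'); P=cloud(d,C,K,D)
Z=P[...,2]
np.set_printoptions(linewidth=220)
print((Z[214:252:2,286:394:4]*1000).round())
print((Z[150:234:4,112:192:4]*1000).round())
E
python3 - <<'E'
import cv2
a=cv2.imread('pics/top0.png')
cv2.imwrite('pics/t0c.png',cv2.hconcat([cv2.resize(a[170:260,285:395],(400,327),interpolation=2),cv2.resize(a[145:235,100:210],(400,327),interpolation=2)]))
E
```

```text
top0 table z 0.0012640685861862178
dark [134.5 181.9] [131 174  11  19  47] [0.5849 0.1631 0.0934] zmax 0.0996 [0.5773 0.1631 0.0973]
dark [344.7 236.7] [339 233  12   8  80] [ 0.4767 -0.249   0.0881] zmax 0.0922 [ 0.4767 -0.2523  0.0896]
purple [373.3 235.4] [362 228  25  16 282] [ 0.4793 -0.32    0.0425] zmax 0.0867 [ 0.479  -0.326   0.0843]
yellow [344.8 192.8] [339 187  11  13  48] [ 0.5643 -0.2569  0.0566] zmax 0.0846 [ 0.5688 -0.2565  0.0822]
side0 table z -0.0007502196690717944
dark [10.8 27.3] [   0    0   27   62 1062] [0.1399 0.5252 0.3254] zmax 0.3984 [0.1461 0.5241 0.3958]
dark [ 32.2 258. ] [ 19 248  22  19 114] [ 0.0726 -0.06    0.1076] zmax 0.1397 [ 0.0592 -0.0808  0.1383]
purple [296.3 291.4] [292 288   9   7  41] [ 0.4772 -0.3285  0.0813] zmax 0.0844 [ 0.4767 -0.3295  0.0816]
purple [290.6 308. ] [286 302  12  12  47] [ 0.4669 -0.3309  0.0375] zmax 0.0413 [ 0.4668 -0.3313  0.039 ]
[[ 2.  0. -0.  3.  0.  1.  2.  0.  1.  1.  2.  3.  0.  0. -0.  0. -0.  2.  1. -3.  1.  2.  1.  3.  0.  2.  1.]
 [ 0.  1.  2.  2. -0.  1.  2.  3. -2.  0.  3.  1.  5. -0. nan  2.  1.  2.  1. 
[... 3384 characters left out ...]
  59.  58.  55.  58.  62.  61.  59.  55.  57.  58.  57.  59.  57.  nan  39.   2.]
 [  3.   3.   0.   0.  58.  58.  57.  59.  58.  55.  60.  57.  56.  58.  57.  57.  56.  55.  49.   1.]
 [  2.   3.   2.   2.  54.  61.  57.  57.  57.  57.  58.  58.  56.  59.  57.  55.  54.  49.  -1.   4.]
 [  1.   1.   3.   3.   1.  57.  57.  59.  56.  58.  58.  59.  54.  55.  49.  43.   1.   0.   1.   1.]
 [  2.   1.   3.   0.   1.  56.  58.  56.  58.  57.  54.  49.  15.   0.   3.   4.   1.   0.   2.   2.]
 [  2.   3.   2.   1.  -1.  53.  55.  53.  49.  43.  44.  39.   0.   0.   1.  -0.   0.   3.   2.   1.]
 [  5.   3.   0.   1.   2.   2.   0.   4.   0.  42.   2.  -1.   2.   3.   2.   0.   1.   1.   2.   3.]]
```

View pics/t0c.png

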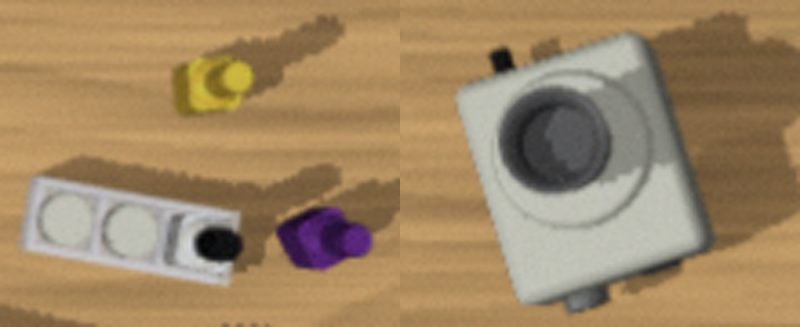

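drive_tool(
  motion="0 0 0 -0.0486 -0.0268 -0.002 100;0 0 0 -0.0486 -0.0268 -0.002 60;0 0 0 -0.0486 -0.0268 -0.002 60;0 0 0 -0.0486 -0.0268 -0.002 60;0 0 0 -0.0486 -0.0268 -0.002 60;0 0 0 -0.0486 -0.0268 -0.002 60;0 0 0 -0.0486 -0.0268 -0.002 60;0 0 0 -0.0486 -0.0268 -0.002 60;0 0 0 -0.0486 -0.0268 -0.002 60;0 0 0 -0.0486 -0.0268 -0.002 60;0 0 0 -0.0486 -0.0268 -0.002 60;0 0 0 0 0 0 60",
)

```text
clock: 1.65
position: [0.5995, 0.1344, 0.2488]
ee_rot: [-0.001, 0.117, 0.993, -0.001]
contact_force: [-0.8, 0.6, -0.8]
width: 0.0514
```

Run:
```python
from h import *
r=grab('wrist','w1'); s=get_state(); print(s['clock'],s['qpos'].round(3),pose().round(4))
for n in ('top0','side0','w1'):
    im,d,C,K,D=load(n); P=cloud(d,C,K,D)
    m=(P[...,2]>.094)&(P[...,2]<.108)&(np.hypot(P[...,0]-.585,P[...,1]-.15)<.06)
    if m.sum()<5: continue
    q=P[m]; 
    (x,y),(a,b),_=cv2.fitEllipse(q[:,:2].astype(np.float32)*1000) if len(q)>5 else None
    c,rad=cv2.minEnclosingCircle(q[:,:2].astype(np.float32)*1000)
    print(n,m.sum(),q.mean(0),(x,y,a,b),c,rad)
```

```text
1.7 [ 0.11   0.327  1.386 -0.     1.433 -1.228] [[-9.730e-01  2.306e-01 -4.700e-03  5.977e-01]
 [ 2.306e-01  9.730e-01 -5.000e-04  1.360e-01]
 [ 4.500e-03 -1.600e-03 -1.000e+00  2.488e-01]
 [ 0.000e+00  0.000e+00  0.000e+00  1.000e+00]]
top0 380 [0.58173944 0.14765898 0.10162226] (580.694091796875, 145.167236328125, 51.0272331237793, 51.42039489746094) (581.053466796875, 145.45858764648438) 29.471607208251953
side0 159 [0.58082839 0.14835567 0.09883641] (579.4627075195312, 143.98399353027344, 51.304420471191406, 53.14750289916992) (580.825927734375, 145.35891723632812) 30.71611976623535
w1 1472 [0.58095411 0.14452437 0.09986998] (580.0303955078125, 144.59056091308594, 50.982872009277344, 51.1258659362793) (580.5684204101562, 144.672119140625) 29.438640594482422
```

View pics/w1.png

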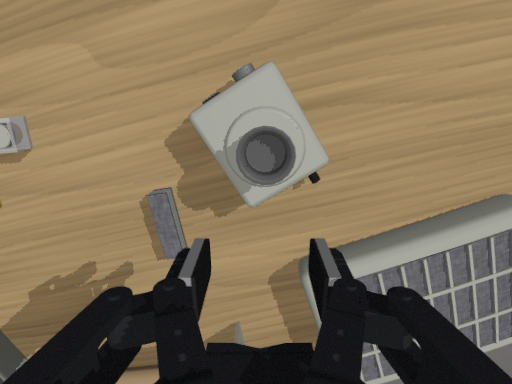

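The wrist view shows the ring at about (266,154). All three cameras put its centre near (0.580, 0.145), with the rim at 0.100–0.102 m. Next I'll move above the bottle.

drive_tool(
  motion="0 0 0 0.0035 -0.051 0.005 50;0 0 0 0.0035 -0.051 0.005 50;0 0 0 0.0035 -0.051 0.005 50;0 0 0 0.0035 -0.051 0.005 50;0 0 0 0.0035 -0.051 0.005 50;0 0 0 0.0035 -0.051 0.005 50;0 0 0 0.0035 -0.051 0.005 50;0 0 0 0.0035 -0.05 0.005 50;0 0 0 0 0 0 50;0 0 0 0 0 0 50",
)

```text
clock: 2.95
position: [0.4689, -0.2481, 0.2064]
ee_rot: [-0.005, 0.108, 0.994, 0.004]
contact_force: [-0.2, 0.1, 0.2]
width: 0.0425
```

```bash
cat > cap.py <<'E'
import sys
from h import *
fn=sys.argv[1]
grab('wrist',fn); s=get_state(); print(s['clock'],s['qpos'].round(3),pose().round(4))
for n in ('top0',fn):
    im,d,C,K,D=load(n); P=cloud(d,C,K,D)
    near=(np.hypot(P[...,0]-.477,P[...,1]+.252)<.045)
    dark=im.max(2)<60
    m=(P[...,2]>.082)&(P[...,2]<.096)&near&dark
    q=P[m]; zt=np.median(q[:,2]); print(n,m.sum(),q.mean(0).round(4),cv2.minEnclosingCircle(q[:,:2].astype(np.float32)*1000))
    m=(P[...,2]>.038)&(P[...,2]<.052)&near&(im.min(2)>100)
    if m.sum()>5: print(' body',m.sum(),cv2.minAreaRect(P[m][:,:2].astype(np.float32)*1000))
    m=(P[...,2]>.025)&(P[...,2]<.036)&(abs(P[...,0]-.48)<.07)&(P[...,1]>-.285)&(P[...,1]<-.13)
    print(' rack',cv2.minAreaRect(P[m][:,:2].astype(np.float32)*1000))
E
python3 cap.py w2
```

```text
3.0 [-0.619  0.231  1.631  0.002  1.291 -1.975] [[-0.9769  0.2136 -0.0088  0.4689]
 [ 0.2136  0.9769  0.0084 -0.2481]
 [ 0.0104  0.0063 -0.9999  0.2064]
 [ 0.      0.      0.      1.    ]]
top0 70 [ 0.4765 -0.2517  0.0881] ((476.5818786621094, -252.64459228515625), 8.77258586883545)
 body 125 ((476.8085021972656, -252.9427947998047), (30.996767044067383, 30.039581298828125), 80.91609191894531)
 rack ((483.75543212890625, -215.29556274414062), (122.43753814697266, 43.523887634277344), 79.6062240600586)
w2 292 [ 0.4744 -0.2546  0.0868] ((474.6141052246094, -255.02101135253906), 9.230847358703613)
 body 445 ((475.24725341796875, -254.2985382080078), (29.627147674560547, 29.340816497802734), 76.88709259033203)
 rack ((482.6993408203125, -217.08802795410156), (120.14842224121094, 44.27420425415039), 79.51368713378906)
```

View pics/w2.png

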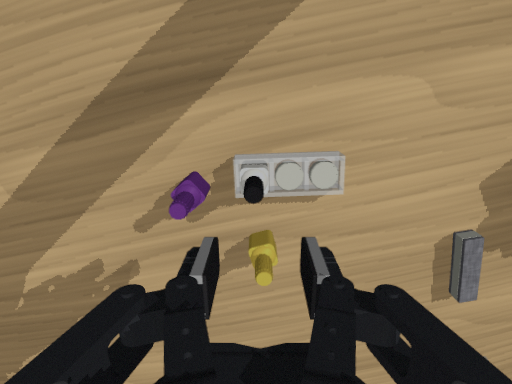

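The wrist view shows the cap top at about (254,190) in the rack's left cell. The purple look-alike is at (188,195) and the yellow one at (263,255). The two cameras differ by 3 mm on the cap, so I'll use the mean, (0.4755, -0.2537). Next I'll level the tool, descend part way and recheck.

drive_tool(
  motion="0.36 -0.6 0 -0.0076 -0.0041 0.03 50;0 0 0 0 0 0.03 50;0 0 0 0 0 0.03 50;0 0 0 0 0 0 50;0 0 0 0 0 0 50",
)

```text
clock: 3.62
position: [0.4793, -0.2461, 0.1173]
ee_rot: [0.003, 0.102, 0.995, -0.0]
contact_force: [-0.9, 0.2, -0.8]
width: 0.043
```

```bash
python3 cap.py w3
python3 - <<'E'
from h import *
grab('side','s3'); grab('top','t3')
im=load('s3')[0][200:330,200:360]; cv2.imwrite('pics/s3c.png',cv2.resize(im[:,:,::-1],None,fx=4,fy=4))
E
```

```text
3.675 [-0.605  0.309  1.761  0.003  1.066 -1.973] [[-9.791e-01  2.031e-01  5.400e-03  4.791e-01]
 [ 2.031e-01  9.791e-01 -8.000e-04 -2.461e-01]
 [-5.400e-03  3.000e-04 -1.000e+00  1.173e-01]
 [ 0.000e+00  0.000e+00  0.000e+00  1.000e+00]]
top0 70 [ 0.4765 -0.2517  0.0881] ((476.5818786621094, -252.64459228515625), 8.77258586883545)
 body 125 ((476.8085021972656, -252.9427947998047), (30.996767044067383, 30.039581298828125), 80.91609191894531)
 rack ((483.75543212890625, -215.29556274414062), (122.43753814697266, 43.523887634277344), 79.6062240600586)
w3 617 [ 0.4741 -0.2544  0.0868] ((474.66107177734375, -254.598876953125), 9.088980674743652)
 body 866 ((475.3580322265625, -254.64517211914062), (29.89101791381836, 29.504047393798828), 77.37251281738281)
 rack ((482.9456787109375, -216.64010620117188), (121.21768188476562, 44.49855422973633), 79.58212280273438)
```

View pics/w3.png

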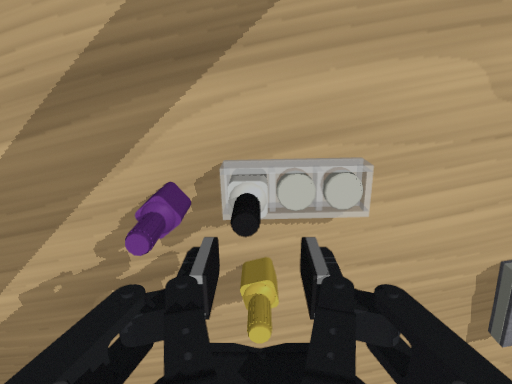

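View pics/s3c.png

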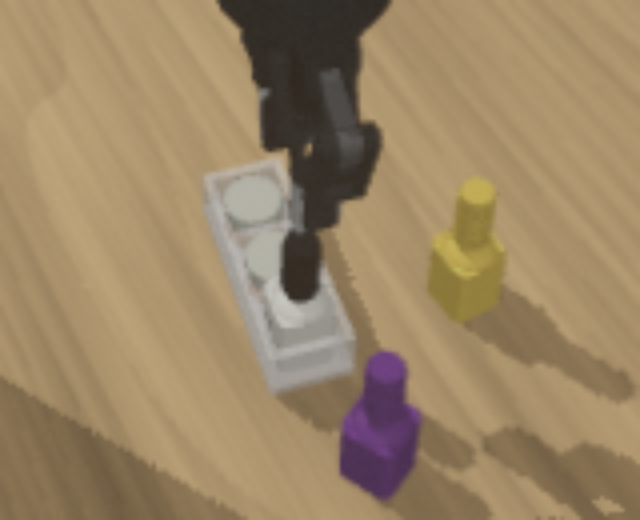

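The wrist view shows the cap top at about (246,213), left of the finger midline at column 260. The side view confirms the finger tips are still above the cap. I'll shift over and go down.

drive_tool(
  motion="0 0.3 0 0.002 -0.0082 0 50;0 0 0 0 0 0 50",
)

```text
clock: 4.03
position: [0.476, -0.2556, 0.119]
ee_rot: [0.002, 0.102, 0.995, -0.001]
contact_force: [0.7, -0.4, 0.0]
width: 0.0429
```

Run:
```python
from h import *
print(pose().round(4))
```

```text
[[-0.979   0.2037  0.003   0.476 ]
 [ 0.2037  0.979  -0.0025 -0.2556]
 [-0.0034 -0.0018 -1.      0.119 ]
 [ 0.      0.      0.      1.    ]]
```

drive_tool(
  motion="0 0 0 0 0.001 0.03 50;0 0 0 0 0 0.031 50;0 0 0 0 0 0 50;0 0 0 0 0 0 50",
)

```text
clock: 4.53
position: [0.4781, -0.2573, 0.0595]
ee_rot: [0.004, 0.104, 0.995, -0.002]
contact_force: [0.5, -0.9, 0.2]
width: 0.0428
```

Run:
```python
from h import *
print(pose().round(4))
grab('side','s4')
im=load('s4')[0][200:330,200:360]; cv2.imwrite('pics/s4c.png',cv2.resize(im[:,:,::-1],None,fx=4,fy=4))
```

```text
[[-0.9785  0.206   0.0078  0.4781]
 [ 0.206   0.9785 -0.0056 -0.2573]
 [-0.0088 -0.0039 -1.      0.0595]
 [ 0.      0.      0.      1.    ]]
```

View pics/s4c.png

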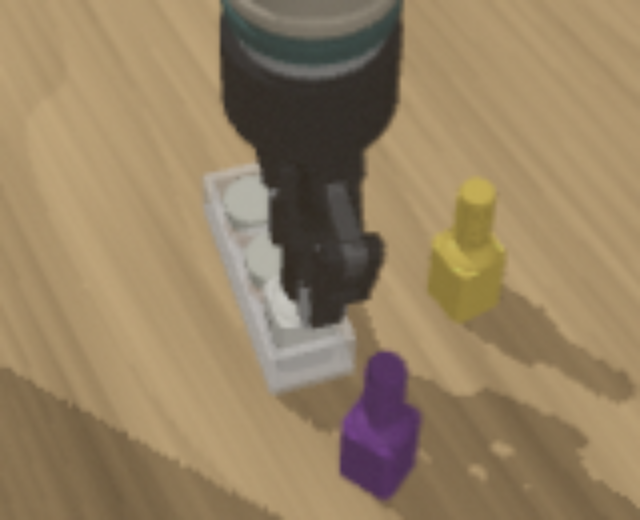

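drive_tool(
  motion="-0.22 0.5 0 0.0032 0.0028 0.001 50;0 0 0 0 0 0 20;0 0 0 0 0 0 10;0 0 0 0 0 0 0;0 0 0 0 0 0 0;0 0 0 0 0 0 0",
  newtons=30,
)

```text
clock: 5.32
position: [0.4764, -0.2543, 0.0608]
ee_rot: [0.002, 0.103, 0.995, -0.001]
contact_force: [-0.4, -0.3, -0.8]
width: 0.0162
```

Run:
```python
from h import *
s=get_state();print(pose(s).round(4),s['contact_force'].round(2),s['moment'].round(3),s['width'],s['qpos'].round(3))
grab('side','s5');grab('top','t5')
im=load('s5')[0][200:330,200:360]; cv2.imwrite('pics/s5c.png',cv2.resize(im[:,:,::-1],None,fx=4,fy=4))
```

```text
[[-0.9786  0.2058  0.0029  0.4764]
 [ 0.2058  0.9786 -0.0021 -0.2543]
 [-0.0033 -0.0015 -1.      0.0608]
 [ 0.      0.      0.      1.    ]] [-0.37 -0.32 -0.75] [0.045 0.05  0.003] 0.016166624340819277 [-0.619  0.374  1.829 -0.     0.935 -1.983]
```

View pics/s5c.png

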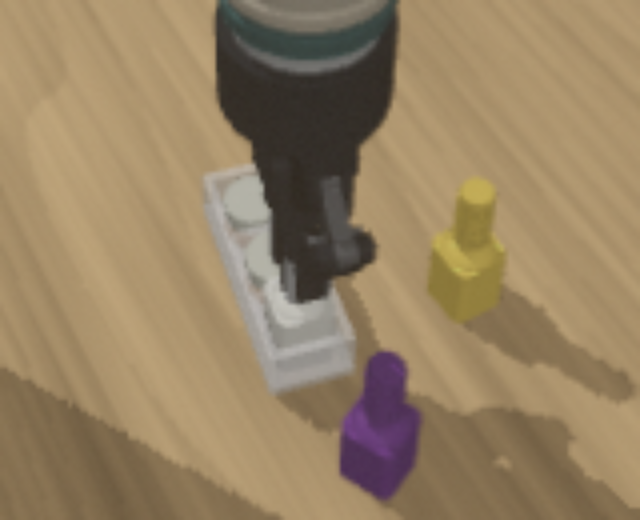

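drive_tool(
  motion="0 0 6 0 0 0 0;0 0 6 0 0 0 0;0 0 6 0 0 0 0;0 0 6 0 0 0 0",
)

```text
clock: 5.92
position: [0.4764, -0.2546, 0.0606]
ee_rot: [0.002, 0.314, 0.949, -0.001]
contact_force: [0.5, 0.3, 0.0]
width: 0.0167
```

```bash
cat > st.py <<'E'
from h import *
s=get_state();T=pose(s); print(s['clock'],'p',T[:3,3].round(4),'z',T[:3,2].round(4),'yaw',np.degrees(np.arctan2(T[1,0],T[0,0])).round(2),'F',s['contact_force'].round(2),'M',s['moment'].round(3),'w',round(s['width'],4),'q6',s['qpos'][5].round(3),'e6',s['effort'].round(3)[3:])
E
python3 st.py
```

```text
5.925 p [ 0.4764 -0.2546  0.0606] z [ 0.0027 -0.0025 -1.    ] yaw 143.37 F [0.53 0.25 0.02] M [ 0.006 -0.006  0.06 ] w 0.0167 q6 -1.55 e6 [-0.013 -0.053 -0.675]
```

drive_tool(
  motion="0 0 6 0 0 0 0;0 0 6 0 0 0 0;0 0 6 0 0 0 0",
)

```text
clock: 6.3
position: [0.4764, -0.2547, 0.0606]
ee_rot: [0.002, 0.463, 0.886, -0.001]
contact_force: [-0.1, -0.1, -0.6]
width: 0.0166
```

```bash
python3 st.py
```

```text
6.3 p [ 0.4764 -0.2547  0.0606] z [ 0.0025 -0.0027 -1.    ] yaw 124.81 F [-0.1  -0.05 -0.56] M [ 0.035 -0.004  0.355] w 0.0166 q6 -1.226 e6 [ 0.147  0.012 -0.396]
```

drive_tool(
  motion="0 0 6 0 0 0 0;0 0 6 0 0 0 0",
)

```text
clock: 6.55
position: [0.4764, -0.2546, 0.0606]
ee_rot: [0.002, 0.556, 0.831, -0.0]
contact_force: [-0.0, 0.4, -0.8]
width: 0.0163
```

```bash
python3 st.py
```

```text
6.55 p [ 0.4764 -0.2546  0.0606] z [ 0.0022 -0.0026 -1.    ] yaw 112.43 F [-0.03  0.38 -0.8 ] M [-0.021  0.016  0.083] w 0.0163 q6 -1.01 e6 [-0.024 -0.02  -0.692]
```

drive_tool(
  motion="0 0 5 0 0 0 0;0 0 5 0 0 0 0",
)

```text
clock: 6.8
position: [0.4764, -0.2547, 0.0606]
ee_rot: [0.002, 0.628, 0.778, -0.0]
contact_force: [0.4, 0.1, -0.4]
width: 0.0164
```

```bash
python3 st.py
```

```text
6.8 p [ 0.4764 -0.2547  0.0606] z [ 0.002  -0.0027 -1.    ] yaw 102.14 F [ 0.43  0.1  -0.38] M [0.105 0.038 0.426] w 0.0164 q6 -0.83 e6 [ 0.122 -0.037 -0.188]
```

drive_tool(
  motion="0 0 3 0 0 0 0",
)

```text
clock: 6.92
position: [0.4764, -0.2547, 0.0606]
ee_rot: [0.002, 0.649, 0.761, -0.0]
contact_force: [0.5, 0.3, 0.2]
width: 0.0163
```

```bash
python3 st.py
```

```text
6.925 p [ 0.4764 -0.2547  0.0606] z [ 0.002  -0.0028 -1.    ] yaw 99.04 F [0.47 0.28 0.25] M [-0.014 -0.012  0.036] w 0.0163 q6 -0.776 e6 [ 0.012 -0.041 -0.276]
```

drive_tool(
  motion="0 0 3 0 0 0 0",
)

```text
clock: 7.05
position: [0.4764, -0.2547, 0.0606]
ee_rot: [0.002, 0.669, 0.743, -0.0]
contact_force: [1.0, -0.1, 0.8]
width: 0.0165
```

```bash
python3 st.py
```

```text
7.05 p [ 0.4764 -0.2547  0.0606] z [ 0.0019 -0.0029 -1.    ] yaw 95.97 F [ 1.02 -0.12  0.78] M [ 0.045 -0.018  0.308] w 0.0165 q6 -0.722 e6 [ 0.084 -0.044 -0.058]
```

drive_tool(
  motion="0 0 3 0 0 0 0",
)

```text
clock: 7.18
position: [0.4764, -0.2547, 0.0606]
ee_rot: [0.002, 0.689, 0.725, -0.0]
contact_force: [-0.5, -0.1, -0.4]
width: 0.0163
```

```bash
python3 st.py
```

```text
7.175 p [ 0.4764 -0.2547  0.0606] z [ 0.0018 -0.003  -1.    ] yaw 92.88 F [-0.49 -0.11 -0.37] M [ 0.006 -0.052  0.009] w 0.0163 q6 -0.668 e6 [ 0.026 -0.038 -0.332]
```

drive_tool(
  motion="0 0 3 0 0 0 0",
)

```text
clock: 7.3
position: [0.4764, -0.2547, 0.0607]
ee_rot: [0.002, 0.708, 0.706, -0.0]
contact_force: [0.1, 0.2, 0.3]
width: 0.0165
```

```bash
python3 st.py
python3 - <<'E'
from h import *
grab('side','s6');grab('top','t6')
im=load('s6')[0][200:330,200:360]; cv2.imwrite('pics/s6c.png',cv2.resize(im[:,:,::-1],None,fx=4,fy=4))
E
```

```text
7.3 p [ 0.4764 -0.2547  0.0607] z [ 0.0018 -0.003  -1.    ] yaw 89.8 F [0.15 0.18 0.32] M [0.065 0.006 0.221] w 0.0165 q6 -0.614 e6 [ 0.054 -0.05  -0.171]
```

View pics/s6c.png

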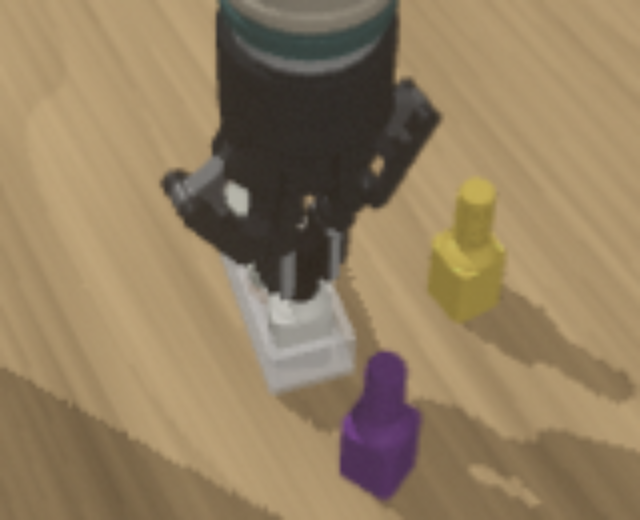

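drive_tool(
  motion="0 0 0 0 0 0 0;0 0 0 0 0 0 0;0 0 3 0 0 0 0;0 0 3 0 0 0 0",
  newtons=60,
)

```text
clock: 7.9
position: [0.4764, -0.2547, 0.0608]
ee_rot: [0.002, 0.743, 0.669, -0.001]
contact_force: [0.4, 0.1, -0.1]
width: 0.0156
```

```bash
python3 st.py
```

```text
7.9 p [ 0.4764 -0.2547  0.0608] z [ 0.0016 -0.0033 -1.    ] yaw 83.97 F [ 0.42  0.12 -0.06] M [0.033 0.01  0.016] w 0.0156 q6 -0.512 e6 [-0.044 -0.11  -0.426]
```

drive_tool(
  motion="0 0 2 0 0 0 0",
)

```text
clock: 8.02
position: [0.4764, -0.2547, 0.0608]
ee_rot: [0.002, 0.755, 0.655, -0.0]
contact_force: [1.1, 0.3, 0.5]
width: 0.0155
```

```bash
python3 st.py
```

```text
8.025 p [ 0.4764 -0.2547  0.0608] z [ 0.0016 -0.0033 -1.    ] yaw 81.89 F [1.11 0.33 0.48] M [0.041 0.025 0.101] w 0.0155 q6 -0.476 e6 [ 0.036 -0.083 -0.177]
```

drive_tool(
  motion="0 0 2 0 0 0 0",
)

```text
clock: 8.15
position: [0.4765, -0.2547, 0.0607]
ee_rot: [0.002, 0.767, 0.641, -0.0]
contact_force: [0.6, 0.1, 0.0]
width: 0.0159
```

```bash
python3 st.py
```

```text
8.15 p [ 0.4765 -0.2547  0.0607] z [ 0.0016 -0.0033 -1.    ] yaw 79.8 F [0.58 0.14 0.05] M [0.032 0.054 0.08 ] w 0.0159 q6 -0.439 e6 [-0.009 -0.093 -0.207]
```

```bash
python3 st.py
python3 - <<'E'
from h import *
grab('wrist','w7'); grab('side','s7')
im=load('s7')[0][220:310,220:320]; cv2.imwrite('pics/s7c.png',cv2.resize(im[:,:,::-1],None,fx=6,fy=6,interpolation=2))
E
```

```text
8.15 p [ 0.4765 -0.2547  0.0607] z [ 0.0016 -0.0033 -1.    ] yaw 79.8 F [0.58 0.14 0.05] M [0.032 0.054 0.08 ] w 0.0159 q6 -0.439 e6 [-0.009 -0.093 -0.207]
```

View pics/w7.png

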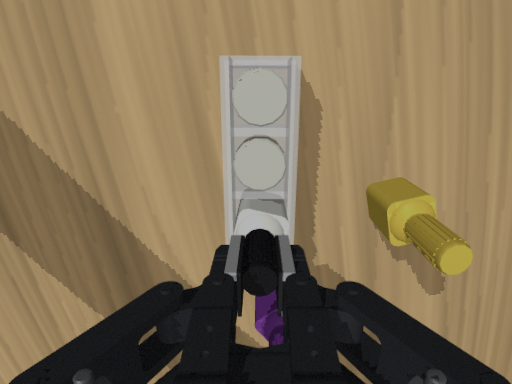

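View pics/s7c.png

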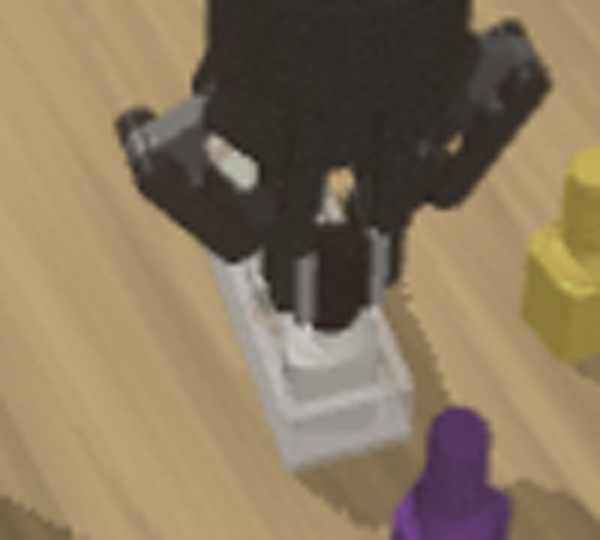

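drive_tool(
  motion="0 0 8 0 0 0 0;0 0 8 0 0 0 0",
)

```text
clock: 8.5
position: [0.4765, -0.2547, 0.0608]
ee_rot: [0.002, 0.851, 0.526, -0.0]
contact_force: [0.5, 0.4, 1.3]
width: 0.0156
```

```bash
python3 st.py
```

```text
8.5 p [ 0.4765 -0.2547  0.0608] z [ 0.0017 -0.0034 -1.    ] yaw 63.46 F [0.51 0.38 1.29] M [-0.397  0.242  0.742] w 0.0156 q6 -0.154 e6 [ 0.239 -0.072 -0.12 ]
```

drive_tool(
  motion="0 0 0 0 0 0 0",
)

```text
clock: 8.62
position: [0.4763, -0.2555, 0.0609]
ee_rot: [0.002, 0.85, 0.527, -0.001]
contact_force: [-1.6, -2.1, 0.8]
width: 0.0154
```

```bash
python3 st.py
python3 - <<'E'
from h import *
grab('wrist','w8'); grab('side','s8')
a=cv2.imread('pics/w7.png')[150:310,180:340]; b=cv2.imread('pics/w8.png')[150:310,180:340]
cv2.imwrite('pics/w78.png',cv2.resize(cv2.hconcat([a,b]),None,fx=2.4,fy=2.4,interpolation=2))
E
python3 st.py
```

```text
8.625 p [ 0.4763 -0.2555  0.0609] z [ 0.0014 -0.0049 -1.    ] yaw 63.58 F [-1.64 -2.14  0.78] M [-0.505  0.256  0.004] w 0.0154 q6 -0.156 e6 [0.815 0.052 0.237]
8.725 p [ 0.4764 -0.2554  0.0609] z [ 0.0016 -0.0046 -1.    ] yaw 63.6 F [-2.15 -2.59  0.98] M [-0.523  0.277  0.059] w 0.0156 q6 -0.156 e6 [0.965 0.081 0.013]
```

View pics/w78.png

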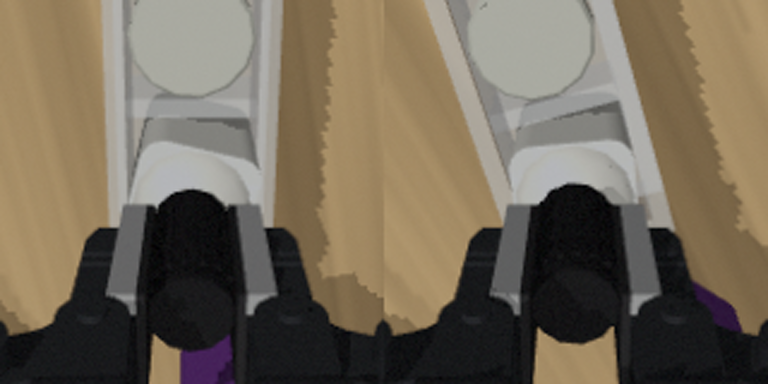

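The left and right crops show the body held against the rack walls while the tool turned another 16°. The cap is therefore at its stop and the pads are slipping on it. I'll release so the bottle settles, level the tool and regrip.

drive_tool(
  motion="0 0 0 0 0 0 45;0 0 0 0 0 0 45;0 0 0 0 0 0 45;0.18 0.12 0 0 0 0 45",
)

```text
clock: 9.22
position: [0.4767, -0.2541, 0.0606]
ee_rot: [-0.001, 0.85, 0.527, 0.001]
contact_force: [0.4, -0.1, 0.4]
width: 0.0381
```

```bash
python3 st.py; python3 cap.py w9;  python3 - <<'E'
from h import *
grab('side','s9')
im=load('s9')[0][220:310,220:320]; cv2.imwrite('pics/s9c.png',cv2.resize(im[:,:,::-1],None,fx=6,fy=6,interpolation=2))
E
```

```text
9.225 p [ 0.4767 -0.2541  0.0606] z [ 3.0e-04  1.5e-03 -1.0e+00] yaw 63.67 F [ 0.41 -0.09  0.41] M [ 0.025 -0.009 -0.028] w 0.0381 q6 -0.161 e6 [-0.009 -0.03   0.02 ]
9.275 [-0.62   0.377  1.825  0.002  0.94  -0.161] [[ 4.435e-01  8.963e-01  4.000e-04  4.768e-01]
 [ 8.963e-01 -4.435e-01  1.500e-03 -2.542e-01]
 [ 1.500e-03 -3.000e-04 -1.000e+00  6.060e-02]
 [ 0.000e+00  0.000e+00  0.000e+00  1.000e+00]]
top0 70 [ 0.4765 -0.2517  0.0881] ((476.5818786621094, -252.64459228515625), 8.77258586883545)
 body 125 ((476.8085021972656, -252.9427947998047), (30.996767044067383, 30.039581298828125), 80.91609191894531)
 rack ((483.75543212890625, -215.29556274414062), (122.43753814697266, 43.523887634277344), 79.6062240600586)
w9 2090 [ 0.4775 -0.2519  0.0875] ((478.8406677246094, -248.68118286132812), 32.851844787597656)
 body 1501 ((476.2725830078125, -254.3936309814453), (29.810495376586914, 30.187114715576172), 69.20127868652344)
 rack ((482.67669677734375, -217.3525390625), (121.18983459472656, 43.9952392578125), 79.68444061279297)
```

View pics/w9.png

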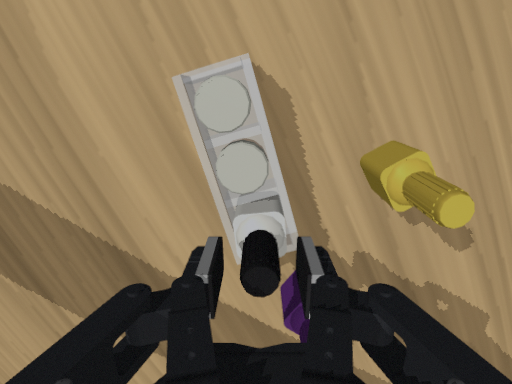

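View pics/s9c.png

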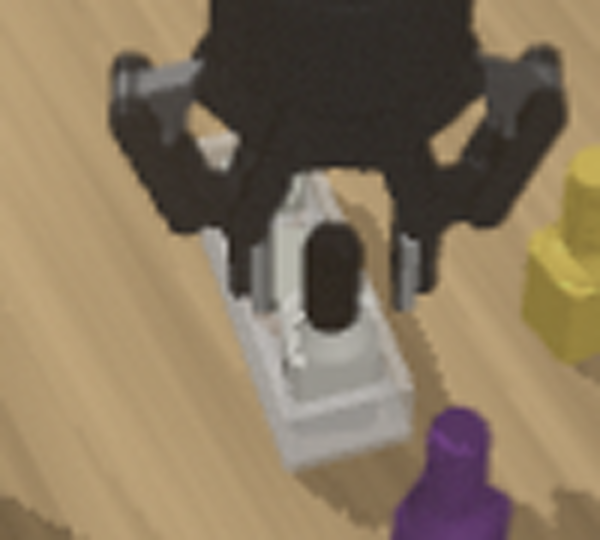

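The bottle stands upright, with its body at 69° against the rack's 79.6°. It is against its stop in the clockwise sense, and the cap at (260,260) is centred between the fingers. Now I'll regrip and lift.

drive_tool(
  motion="0 0.1 0 0 0 0.003 45;0 0 0 0 0 0 10;0 0 0 0 0 0 0;0 0 0 0 0 0 0;0 0 0 0 0 0 0;0 0 0 0 0 0 0",
  newtons=60,
)

```text
clock: 10.07
position: [0.4769, -0.2543, 0.0576]
ee_rot: [-0.001, 0.85, 0.527, 0.001]
contact_force: [0.2, 0.2, 0.2]
width: 0.0161
```

```bash
python3 st.py
```

```text
10.075 p [ 0.4769 -0.2543  0.0576] z [ 0.0017  0.0028 -1.    ] yaw 63.67 F [0.2  0.2  0.24] M [ 0.033 -0.021  0.011] w 0.0161 q6 -0.164 e6 [ 0.014 -0.021  0.007]
```

drive_tool(
  motion="0 0 0 0 0 -0.01 0;0 0 0 0 0 -0.015 0;0 0 0 0 0 -0.02 0;0 0 0 0 0 -0.025 0;0 0 0 0 0 -0.03 0;0 0 0 0 0 -0.03 0;0 0 0 0 0 -0.01 0;0 0 0 0 0 0 0",
)

```text
clock: 11.08
position: [0.4761, -0.2543, 0.2073]
ee_rot: [0.0, 0.85, 0.527, 0.002]
contact_force: [-0.2, -0.6, -0.5]
width: 0.0159
```

```bash
python3 st.py;python3 - <<'E'
from h import *
grab('wrist','w10');grab('side','s10')
im=load('s10')[0][160:310,200:340]; cv2.imwrite('pics/s10c.png',cv2.resize(im[:,:,::-1],None,fx=4,fy=4,interpolation=2))
E
```

```text
11.075 p [ 0.4761 -0.2543  0.2073] z [ 0.0034  0.0016 -1.    ] yaw 63.66 F [-0.16 -0.6  -0.46] M [ 0.008  0.028 -0.   ] w 0.0159 q6 -0.163 e6 [0.019 0.018 0.   ]
```

View pics/s10c.png

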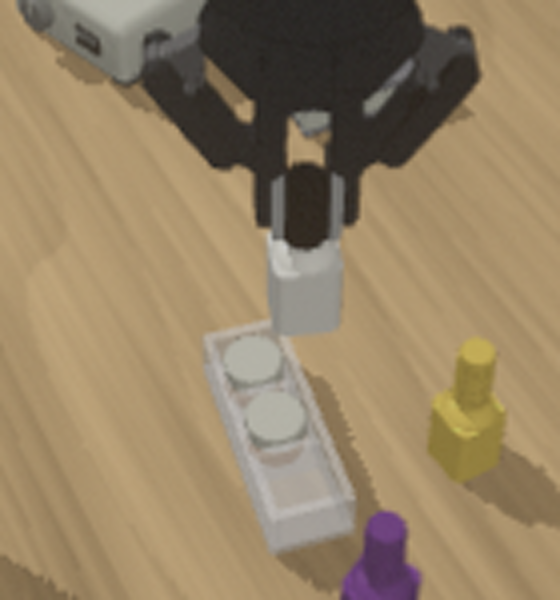

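View pics/w10.png

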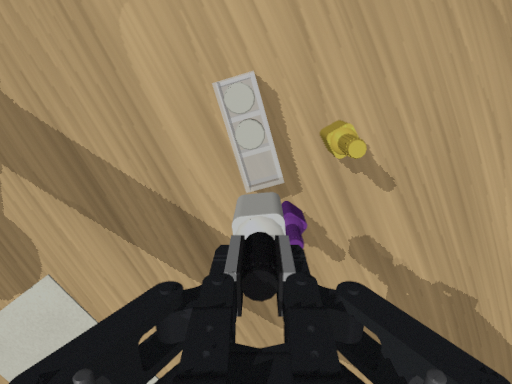

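drive_tool(
  motion="0 0 0 0.02 -0.004 0 0;0 0 0 0.04 -0.008 0 0;0 0 0 0.045 -0.0095 0 0;0 0 0 0.045 -0.0095 0 0;0 0 0 0.045 -0.0095 0 0;0 0 0 0.045 -0.0095 0 0;0 0 0 0.045 -0.0095 0 0;0 0 0 0.045 -0.0095 0 0;0 0 0 0.035 -0.007 0 0;0 0 0 0.02 -0.004 0 0;0 0 0 0 0 0 0;0 0 0 0 0 0 0",
)

```text
clock: 12.68
position: [0.5678, 0.1523, 0.194]
ee_rot: [-0.013, 0.849, 0.529, -0.008]
contact_force: [0.1, -0.9, -1.7]
width: 0.0161
```

Run:
```python
from h import *
T=pose(); print(T.round(4))
print(T[:3,:3].T@(np.array([.5803,.1448,.2])-T[:3,3]))
d=T[:3,:3].T@[0,0,-1]; print('level deg',np.degrees([-d[1],d[0]]))
grab('wrist','w11');grab('side','s11');grab('top','t11')
im=load('s11')[0][70:200,180:320]; cv2.imwrite('pics/s11c.png',cv2.resize(im[:,:,::-1],None,fx=4,fy=4,interpolation=2))
im=load('t11')[0][130:250,90:220]; cv2.imwrite('pics/t11c.png',cv2.resize(im[:,:,::-1],None,fx=4,fy=4,interpolation=2))
```

```text
[[ 4.407e-01  8.972e-01 -2.680e-02  5.678e-01]
 [ 8.976e-01 -4.405e-01  1.310e-02  1.523e-01]
 [-1.000e-04 -2.980e-02 -9.996e-01  1.940e-01]
 [ 0.000e+00  0.000e+00  0.000e+00  1.000e+00]]
[-0.00123245  0.01438378 -0.00640036]
level deg [-1.70984162  0.00303766]
```

View pics/s11c.png

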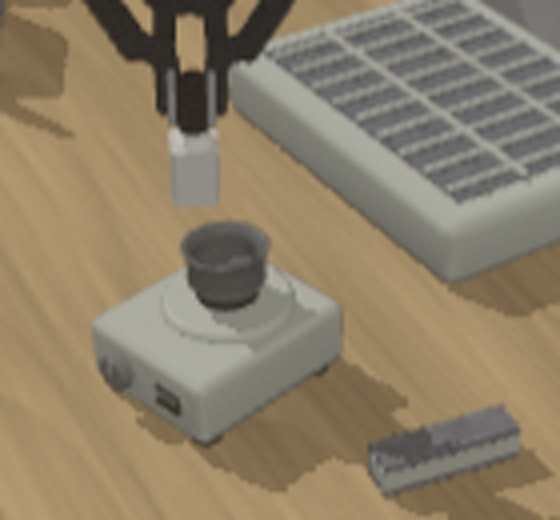

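View pics/w11.png

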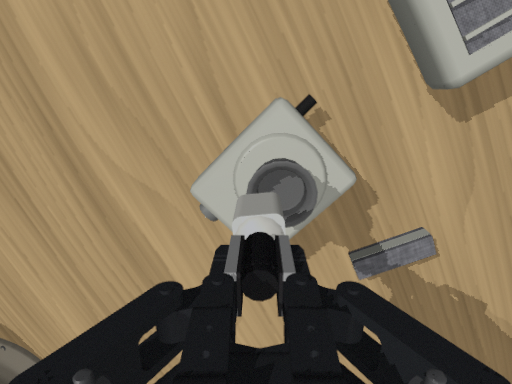

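drive_tool(
  motion="-1.7 0 0 -0.0012 0.0144 0 0;0 0 0 0 0 0 0;0 0 0 0 0 0 0",
)

```text
clock: 13.2
position: [0.5818, 0.1415, 0.1947]
ee_rot: [0.001, 0.85, 0.527, 0.001]
contact_force: [0.8, -0.3, -0.8]
width: 0.0158
```

```bash
cat > rel.py <<'E'
import sys
from h import *
t=sys.argv[1]
T=pose(); print(T[:3,3].round(4))
print('to go, tool',(T[:3,:3].T@(np.array([.5803,.1448,.2])-T[:3,3])).round(4))
d=T[:3,:3].T@[0,0,-1]; print('level deg',np.degrees([-d[1],d[0]]).round(2))
for n in ('top','side','wrist'):
    im,d,C,K,D=grab(n,n[0]+t); P=cloud(d,C,K,D)
    near=np.hypot(P[...,0]-.58,P[...,1]-.145)<.05
    m=near&(P[...,2]>.097)&(P[...,2]<.105)&(im.max(2)<130)
    if m.sum()>8: print(n,'rim',m.sum(),cv2.fitEllipse(P[m][:,:2].astype(np.float32)*1000)[:2])
    m=near&(P[...,2]>.112)&(im.min(2)>110)
    if m.sum()>8: q=P[m]; print(n,'body',m.sum(),q.min(0).round(4),q.max(0).round(4),cv2.minAreaRect(q[:,:2].astype(np.float32)*1000))
im=load('s'+t)[0][70:200,180:320]; a=cv2.resize(im[:,:,::-1],(400,372),interpolation=2)
im=load('t'+t)[0][130:250,90:220]; b=cv2.resize(im[:,:,::-1],(400,372),interpolation=2)
cv2.imwrite('pics/c%s.png'%t,cv2.hconcat([a,b]))
E
python3 rel.py 12
```

```text
[0.5818 0.1415 0.1947]
to go, tool [ 0.0023 -0.0028 -0.0053]
level deg [ 0.23 -0.05]
top rim 232 ((580.6019897460938, 144.90850830078125), (50.402183532714844, 51.06656265258789))
top body 2666 [0.5438 0.0951 0.1651] [0.6147 0.1556 0.6047] ((573.3588256835938, 121.08546447753906), (50.343387603759766, 74.46247100830078), 73.55931091308594)
side rim 105 ((578.800048828125, 143.42681884765625), (50.97488784790039, 53.43905258178711))
side body 232 [0.5444 0.123  0.1401] [0.6003 0.1586 0.403 ] ((571.96826171875, 140.59329223632812), (55.4577751159668, 35.68940353393555), 1.847731590270996)
wrist rim 1237 ((580.4818725585938, 144.1353759765625), (51.54957962036133, 52.4671745300293))
wrist body 1981 [0.5443 0.1368 0.1408] [0.5988 0.1733 0.2837] ((570.1513671875, 155.10595703125), (14.29694938659668, 60.89332962036133), 67.15778350830078)
```

View pics/c12.png

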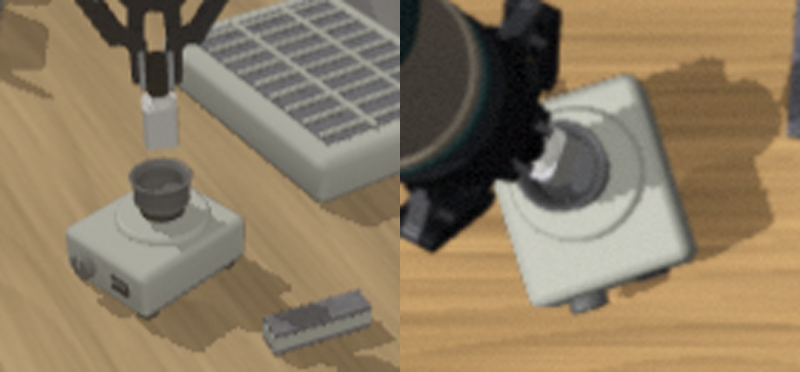

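View pics/w12.png

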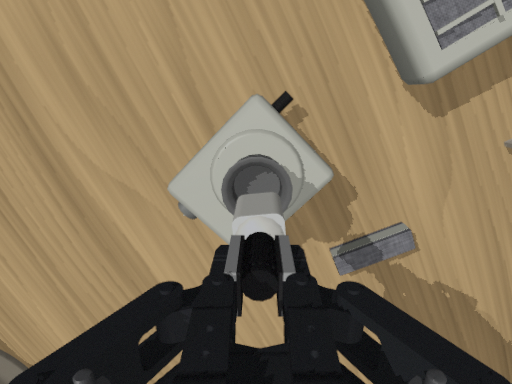

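drive_tool(
  motion="0.2 0 0 0.0022 -0.0025 0 0;0 0 0 0 0 0.018 0;0 0 0 0 0 0.014 0;0 0 0 0 0 0 0;0 0 0 0 0 0 0",
)

```text
clock: 13.98
position: [0.5806, 0.1462, 0.1623]
ee_rot: [-0.0, 0.85, 0.527, 0.001]
contact_force: [0.7, 0.7, -0.4]
width: 0.0156
```

```bash
python3 rel.py 13
```

```text
[0.5806 0.1462 0.1623]
to go, tool [-0.0013  0.0003 -0.0377]
level deg [ 0.03 -0.11]
top rim 212 ((580.096923828125, 144.4593963623047), (49.06748962402344, 50.79469299316406))
top body 4058 [0.5428 0.0951 0.1414] [0.6188 0.1593 0.5726] ((580.1126708984375, 125.9725570678711), (61.84829330444336, 77.90283203125), 86.21717071533203)
side rim 76 ((579.1212158203125, 143.8369903564453), (50.55164337158203, 52.611961364746094))
side body 201 [0.5428 0.1264 0.1124] [0.5993 0.1656 0.3718] ((571.0543823242188, 146.04071044921875), (39.16289138793945, 56.55841827392578), 89.90613555908203)
wrist rim 1554 ((580.3317260742188, 144.18316650390625), (51.545738220214844, 52.79314422607422))
wrist body 1921 [0.5429 0.1417 0.1122] [0.5974 0.1771 0.2516] ((568.7894287109375, 159.4077911376953), (14.222417831420898, 61.04093933105469), 67.12086486816406)
```

View pics/c13.png

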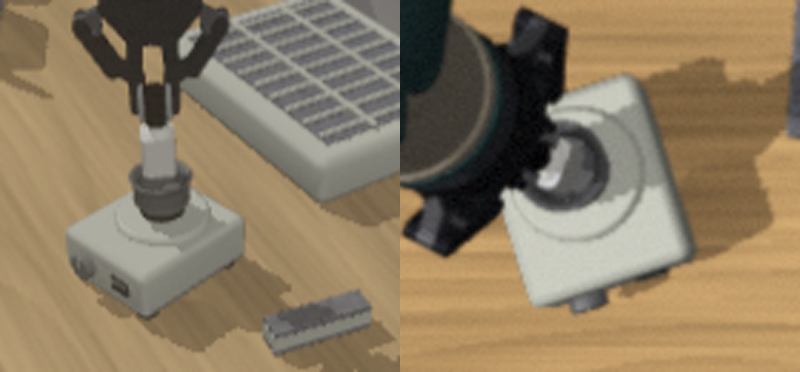

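View pics/w13.png

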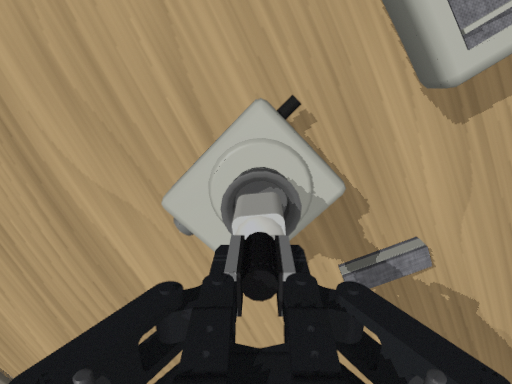

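The side and wrist views show the bottle centred over the ring, within about 1.5 mm. I'll descend into it.

drive_tool(
  motion="0 -0.1 0 -0.0013 0 0 0;0 0 0 0 0 0.006 0;0 0 0 0 0 0.006 0;0 0 0 0 0 0.006 0;0 0 0 0 0 0 0",
)

```text
clock: 14.75
position: [0.5802, 0.1447, 0.1436]
ee_rot: [0.0, 0.85, 0.527, 0.001]
contact_force: [0.1, 0.3, -0.7]
width: 0.0158
```

```bash
python3 st.py
```

```text
14.75 p [0.5802 0.1447 0.1436] z [ 1.5e-03 -1.0e-04 -1.0e+00] yaw 63.64 F [ 0.13  0.33 -0.66] M [-0.033  0.024 -0.034] w 0.0158 q6 0.588 e6 [-0.003 -0.043 -0.   ]
```

No resistance at bottle-bottom height ≈ 0.091, inside the bore. I'll continue down to the floor.

drive_tool(
  motion="0 0 0 0 0 0.003 0;0 0 0 0 0 0.003 0;0 0 0 0 0 0.002 0;0 0 0 0 0 0 0;0 0 0 0 0 0 0",
)

```text
clock: 15.38
position: [0.5806, 0.1448, 0.1365]
ee_rot: [0.001, 0.85, 0.527, 0.001]
contact_force: [-0.6, 0.2, 2.6]
width: 0.0157
```

```bash
python3 st.py
```

```text
15.375 p [0.5806 0.1448 0.1365] z [ 2.8e-03  1.0e-04 -1.0e+00] yaw 63.64 F [-0.59  0.18  2.6 ] M [-0.063  0.215  0.   ] w 0.0157 q6 0.588 e6 [ 0.011 -0.43   0.006]
```

drive_tool(
  motion="0 0 0 0 0 0.001 0;0 0 0 0 0 0 0;0 0 0 0 0 0.003 0;0 0 0 0 0 0.003 0;0 0 0 0 0 0.003 0;0 0 0 0 0 0 0",
)

```text
clock: 16.12
position: [0.5807, 0.1448, 0.1281]
ee_rot: [0.001, 0.85, 0.527, 0.002]
contact_force: [-2.5, -0.6, 7.2]
width: 0.0159
```

```bash
python3 st.py
```

```text
16.125 p [0.5807 0.1448 0.1281] z [ 4.4e-03  2.0e-04 -1.0e+00] yaw 63.65 F [-2.51 -0.58  7.21] M [-0.086  0.471  0.033] w 0.0159 q6 0.588 e6 [ 0.019 -0.959  0.005]
```

drive_tool(
  motion="0.2 -0.1 0 0 0 0.002 0;0 0 0 0 0 0.002 0;0 0 0 0 0 0.002 0",
)

```text
clock: 16.5
position: [0.5809, 0.1448, 0.1264]
ee_rot: [0.001, 0.85, 0.527, 0.001]
contact_force: [-4.2, -0.4, 16.2]
width: 0.0156
```

```bash
python3 st.py; python3 rel.py 14; python3 st.py
```

```text
16.5 p [0.5809 0.1448 0.1264] z [ 3.e-03  4.e-04 -1.e+00] yaw 63.66 F [-4.23 -0.35 16.17] M [-0.146  1.017 -0.03 ] w 0.0156 q6 0.588 e6 [ 0.041 -1.914  0.003]
[0.5809 0.1448 0.1264]
to go, tool [-0.0002 -0.0004 -0.0736]
level deg [ 0.14 -0.1 ]
top rim 15 ((577.8350830078125, 134.38377380371094), (8.76789665222168, 33.05372619628906))
top body 5036 [0.5427 0.0951 0.112 ] [0.6132 0.1767 0.5362] ((579.6100463867188, 134.06687927246094), (71.09613800048828, 78.1794204711914), 6.1055684089660645)
side body 62 [0.5429 0.109  0.112 ] [0.6196 0.1537 0.3359] ((577.5859375, 129.8958282470703), (42.52396011352539, 76.92718505859375), 74.989990234375)
wrist rim 46 ((582.1873779296875, 153.488525390625), (12.176133155822754, 31.827136993408203))
wrist body 746 [0.5436 0.1414 0.112 ] [0.5975 0.1761 0.2158] ((569.2359619140625, 159.71026611328125), (13.465922355651855, 60.28548049926758), 63.278499603271484)
16.65 p [0.5809 0.1448 0.1265] z [ 3.2e-03  5.0e-04 -1.0e+00] yaw 63.66 F [-4.03 -1.15 14.05] M [-0.157  0.895 -0.009] w 0.0156 q6 0.588 e6 [ 0.047 -1.738  0.003]
```

View pics/c14.png

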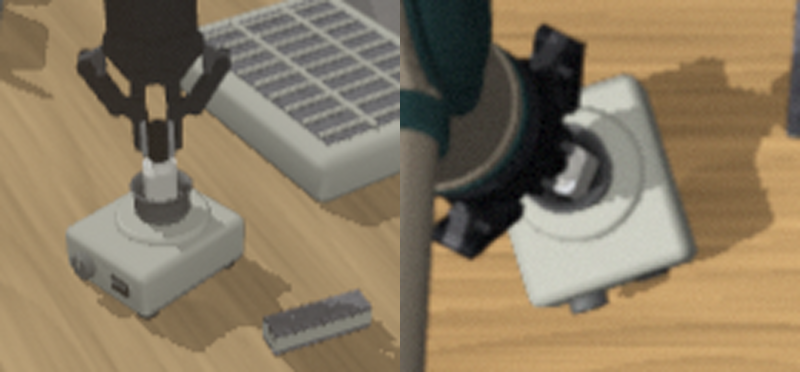

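drive_tool(
  motion="0 0 0 0 0 0.0015 0",
)

```text
clock: 16.77
position: [0.5808, 0.1448, 0.1265]
ee_rot: [0.001, 0.85, 0.527, 0.002]
contact_force: [-3.7, -0.5, 10.7]
width: 0.0156
```

Run:
```python
from h import *
for n in ('t14','s14','w14'):
    im,d,C,K,D=load(n); P=cloud(d,C,K,D)
    r=np.hypot(P[...,0]-.5803,P[...,1]-.1448); m=(r>.02)&(r<.031)&(P[...,2]>.07)&(P[...,2]<.108)&(im.max(2)<140)
    print(n,m.sum(),'rim z pct',np.percentile(P[m][:,2],[50,80,90,95]).round(4), cv2.fitEllipse(P[m&(P[...,2]>.087)][:,:2].astype(np.float32)*1000)[:2])
s=get_state(); print(s['position'],s['contact_force'],s['qd'].round(4))
for i in range(10): get_image('side')
s=get_state(); print(s['clock'],s['position'],s['contact_force'],s['width'])
```

```text
t14 213 rim z pct [0.0921 0.0933 0.0941 0.0946] ((580.4157104492188, 145.35479736328125), (50.99025344848633, 52.254215240478516))
s14 198 rim z pct [0.0843 0.0907 0.0917 0.0924] ((579.0891723632812, 143.02142333984375), (51.182838439941406, 52.00328063964844))
w14 2345 rim z pct [0.0904 0.0914 0.0917 0.092 ] ((580.8106689453125, 144.99049377441406), (50.8790397644043, 51.611846923828125))
[0.58084109 0.14480589 0.1265253 ] [-3.6896807  -0.48495576 10.72003645] [-0.0007 -0.0046  0.0082 -0.0014 -0.0084  0.0014]
17.275 [0.58085462 0.14481426 0.12650335] [-3.30903914 -0.49887507 11.42686839] 0.015534873583324624
```

The rim has dropped from about 0.101 m to about 0.0915 m, so the cradle is down roughly 10 mm. The downward push is steady at 11.4 N, above the 9 N the spring needs. Handing in.

```bash
python3 -c "
from rig import *
print(sign_off()); s=get_state(); print(s['clock'],s['position'],s['contact_force'])"
```

```text
the job is handed in; nothing more can be done
None
the job is handed in; nothing more can be done
```

I tightened the cap in the rack and carried the bottle upright to the mixer. I stood it in the ring cradle and handed in at about 17 s with it still held pressed down. `sign_off()` gave no verdict.

**Cap:** I turned the tool about 104° clockwise, more than the loosest start plus the bottle's play in the cell could need. By the end the pads were slipping on the cap. The cap angle itself cannot be measured, so "tight" is inferred from that slip and from the body being turned about 10° against its cell walls. The wrist moment readings were too noisy to confirm it.

**Seating:** The first contact came at the predicted height (TCP 0.1365 m). The TCP was within about 1 mm of the ring centre and tilted less than 0.005 rad.

**Pressing:** The TCP went down 10.0 mm from contact. The rim dropped from about 0.101 m to about 0.0915 m. The push held at about 11 N, against the spring's 9 N at the bottom, with the grip set to 60 N and the arm still.

**Disagreements:**
- The cameras differed by up to 3 mm on the cap and about 1.5 mm on the ring.
- A sideways force of about 3–4 N remained at the end.
- The finger width read about 15.6 mm on the 18 mm cap.

I did not touch the pots, buffer or look-alikes.

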